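# Uncover and shut the red air valve

### The arm

A 6-joint arm with a two-finger parallel gripper is mounted at the origin on a cart in front of the work surface, level with it; the furniture and walls round the work are solid. World frame = base frame: x ahead of the robot, y to its left, z up, the work surface at z = 0. Lengths are in m, angles in rad, forces in N, time in s.
With the tool pointing down it reaches from about 0.425 to 0.95 m from the base axis. Payload 3.5 kg.
Tool frame: the origin (TCP) lies on the centre line of the jaws, within the pads' length; the fingertips stand 17 mm ahead of it and the grasp point (between the pads) lies 2 mm behind it; z points along the fingers, y is the line along which they close (so a half turn about z gives the same grasp; the last joint's range is limited). The gripper opens to 85 mm and grips with 20 to 120 N. Pads are 22 mm wide; open, the fingers measure 114 mm over their backs; the gripper's body (76 mm by 85 mm) begins 54 mm behind the grasp point. The pads swing forward as they close: fully open they stand 13 mm farther back than shut.
Start: joints at [-1.479, 0.286, 1.577, -0, 1.279, -0.15], TCP at [0.162, -0.655, 0.227] pointing down, gripper open.
Joint ranges: [-2.77, 2.77], [-0.9, 2.22], [0.21, 2.48], [-1.53, 4.67], [0.24, 2.81], [-2.84, 2.84]. Speed limits (rad/s): [2.79, 2.79, 3.14, 3.14, 3.14, 3.14].

### API

Orientations are given as a unit quaternion [x, y, z, w].
In Python, from plant import ctrl gives the robot as it stands. The module is installed in compiled form; this text tells all that it offers.
- The arm moves only by the tool drive_tool, never from a script. Its argument "moves" is a list of rows, each a list of 3 entries, a list of its own where there are three numbers: the turn, a rotation vector about the tool's x, y, z in rad, then the shift along the tool's x, y, z in m, then the finger opening in m, from 0 to 0.0854. A call has 1 to 5 rows; each row shifts and turns the commanded pose from where the row before left it, along the tool's axes as they then stand; what a row does not reach is not made up. A row lasts 1/8 s, in which the tool goes at most 62.5 mm and 10.7 degrees, less where a joint would pass 70% of its speed; a pose out of reach is approached as far as the arm can. A call with a gripper value outside its range is refused whole. The fingers move at their own pace and stop on an object; "grip_force" is the grip in N (left out, the last holds). Time passes only in rows, so rows that do not move let the fingers close. It gives the time, the measured TCP pose, the force, the opening and the grip force at its end, in the units of the state.
- ctrl.get_state(): the state, without advancing time (a new reading comes with each control period).
- ctrl.read_camera(name): name is "side" or "top" or "wrist"; returns a dict with "image" (384x512x3 uint8, red, green, blue), "fx", "fy", "cx", "cy" (pixels), "dist" ([k1, k2, p1, p2, k3] as OpenCV has them; the pictures are not rectified), "R" (3x3) and "t" (3): a world point X has camera coordinates R X + t. Camera axes: x right, y down, z forward; pixel columns grow to the right and rows downward; lengths in m; the calibration is good to about 2 mm. A picture is of the moment at which its call begins. There is no depth.
- ctrl.sign_off(): hands the job in; it is judged then, once.
The state is a dict: "time": time; "qpos": joint angles; "dq": joint speeds; "joint_efforts": joint torques, N m; "eef_pos": TCP position; "tcp_rot": TCP orientation; "contact_force": force on the tool from outside, world axes, zero at the start; "wrist_torque": the same for the moment, N m; "opening": opening from 0.0 (shut) to 1.0 (fully open); "finger_force": force on a finger pad.
Only numpy, scipy, OpenCV 4.12 (cv2) and the standard library are available. Lean on these libraries where they do the work, as an engineer would, in place of code of your own. Each camera call takes 0.05 s, during which the arm holds its last target. There are 200 camera calls.

### The job

Slide the aluminium cover of the grey air manifold box straight back, away from you, until the valve pocket is completely open; slide it along, never lift it. Then push the red valve handle clockwise until it is fully shut. Do it all by pushing with the fingertips; leave the blue handle as it is, the cover back, and the things beside the box undisturbed.

Things in the scene. Friction and masses are not known exactly. Their poses are not given: they have to be found in the camera images.
- manifold_box: Grey steel air manifold box, 290 x 290 mm, fixed to the bench. Origin: centre of its underside, z = 0; x from its front (robot side) to its back, y to its left. Its flat top is at z = 0.055: valve pocket in front, deck behind. Guides 7 mm wide, 10 mm high stand on top along both side edges (inner faces at y = +-0.138), none along the front. Two hose stubs stick out 34 mm at the back.
- pocket (a point): Centre of the mouth of the open valve pocket, z = 0.055, 73 mm in front of the box's origin. The pocket is 120 (x of the box) x 250 (y) mm, its floor at z = 0.008; both valves are in it. The wall in front of it is 12 mm thick and flat on top.
- deck (a point): Centre of the flat deck behind the pocket, z = 0.055, 62 mm behind the box's origin, 150 (x) x 276 (y) mm, onto which the cover slides. Its back is closed by a stop 12 mm high, 75 mm behind this point.
- cover: Loose ribbed aluminium plate, 136 (x) x 268 (y) x 14 mm, about 0.6 kg, lying on the box's top over the pocket, hiding the valves. Origin: centre of its underside; axes as the box's. Starts at x = -0.073 to -0.066 in the box's frame. Pushed on its front face (a few N) it slides to +x until it meets the stop at x = 0.069; the pocket is completely open from x = 0.055.
- red_valve: Brass and copper pipe valve with a red lever handle, fixed in the pocket, in its left (+y) or right (-y) half. Origin: on the vertical turning axis of its handle, at bench level; axes as the box's. The pipe runs along x under the handle; all but the handle lies below z = 0.033 (beside the axis below z = 0.028). This is the valve to shut; its handle is red with a white band.
- red_tip (a point): Point at the outer end of the red lever handle, 58 mm from its turning axis, at half the lever's height (z = 0.038).
- red_handle (a joint): Angle of the red handle, rad: 0 = open, lever along the pipe, pointing to the box's front (-x); 1.571 = fully shut, against a stop, lever pointing to the box's left (+y). Grows clockwise from above. Starts at 0 to 0.3; needs about 2 to 3 N near the tip and stays where left. Lever: a bar 12 mm wide, from z = 0.032 to 0.044, reaching 58 mm from the axis.
- blue_valve: Brass and copper pipe valve with a blue lever handle, fixed in the pocket, in its left (+y) or right (-y) half. Origin: on the vertical turning axis of its handle, at bench level; axes as the box's. The pipe runs along x under the handle; all but the handle lies below z = 0.033 (beside the axis below z = 0.028). Its handle must stay as it is.
- blue_tip (a point): Point at the outer end of the blue lever handle, 58 mm from its turning axis, at half the lever's height (z = 0.038).
- blue_handle (a joint): Angle of the blue handle, rad: 0 = open, lever along the pipe, pointing to the box's front (-x); 1.571 = fully shut, against a stop, lever pointing to the box's left (+y). Grows clockwise from above. Starts at 0 to 0.3; needs about 2 to 3 N near the tip and stays where left. Lever: a bar 12 mm wide, from z = 0.032 to 0.044, reaching 58 mm from the axis.
- grease_tin: Yellow grease tin with a black cap, 66 mm across, 54 mm high, loose on the bench close to the left of the box (another stands far back on the bench). Origin: centre of its underside.
- stamp_block: Wooden hand stamp with a red knob, 40 x 60 mm, 67 mm high, loose on the bench close to the right of the box. Origin: centre of its underside.
- brass_bush: Brass bush, 33 mm across, 30 mm high, loose on the bench to the right of the box. Origin: centre of its underside.

How it is judged:
By the outcome, as a careful person would: the job done as asked, in the order asked, and still so for the second after the job is handed in, with the robot touching nothing.
It also fails if it takes over 42 s, if anything falls off the work surface, if the arm or the gripper's body presses on something with over 40 N, if the wrist force passes 120 N, or if a joint passes its speed limit or range.

## Working session

There is one attempt and no reset: what is moved stays moved. The work goes in short steps, Python scripts to look and compute and a tool call to move; the robot and the scene stay as the last step left them, time stands still between calls to the robot, and variables do not carry over. Pictures are saved under pics/ and viewed, at most 10 in all, crops included, and the job is handed in when it is done.

Besides the shell and the picture viewer there is one more tool, called after ">>>" as name(argument=value, ...) on one line, values as JSON. drive_tool: Moves the arm, as the interface text tells. Its arguments: {"type":"object","properties":{"moves":{"type":"array","items":{"type":"array"}},"grip_force":{"type":"number"}},"required":["moves"]}

```bash
mkdir -p pics; python3 - <<'E'
from plant import ctrl
import cv2
for n in("top","side"):
    c=ctrl.read_camera(n); cv2.imwrite(f"pics/{n}0.png",c["image"][:,:,::-1]); print(n,c["fx"],c["cx"],c["cy"],c["dist"],c["R"],c["t"])
s=ctrl.get_state();print(s)
E
```

```text
top 486.18769959821697 253.3940995904054 186.45719748592353 [-0.210106  0.        0.        0.        0.      ] [[-0.01263206 -0.99974544 -0.01869471]
 [-0.98131612  0.01598458 -0.19173724]
 [ 0.19198725  0.01592339 -0.98126823]] [0.02498339 0.61398525 1.26421693]
side 373.13625683317866 254.8332425877826 195.6335558424211 [-0.0217682  0.         0.         0.         0.       ] [[ 0.96334221 -0.26743843 -0.02117716]
 [-0.15301627 -0.48290784 -0.86219838]
 [ 0.22035837  0.83383254 -0.50612793]] [-0.56733578  0.14170115  0.76227342]
{'time': 0.1, 'qpos': array([-1.47899474e+00,  2.87113020e-01,  1.57802950e+00,  4.27064548e-05,
        1.27861294e+00, -1.50001978e-01]), 'dq': array([-0.00046983, -0.00254987, -0.00514332, -0.00050747,  0.00183978,
        0.00023704]), 'joint_efforts': array([ 5.49028409e-04, -4.07297766e+01, -2.93696612e+01, -1.79453082e-04,
        3.43712010e-03,  1.30405024e-05]), 'eef_pos': array([ 0.1616132 , -0.6547458 ,  0.22596214]), 'tcp_rot': array([ 9.92700442e-01,  1.20601257e-01,  5.18975692e-05, -1.08035277e-03]), 'contact_force': array([-0.51686523, -0.39487315, -0.96333216]), 'wrist_torque': array([-0.0452811 ,  0.00745141,  0.01014464]), 'finger_force': 0.0, 'opening': 1.002227390069645}
```

View pics/top0.png

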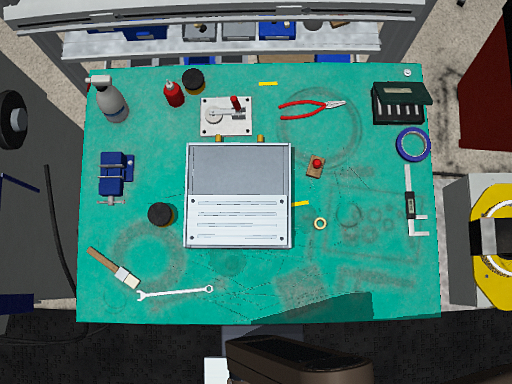

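View pics/side0.png

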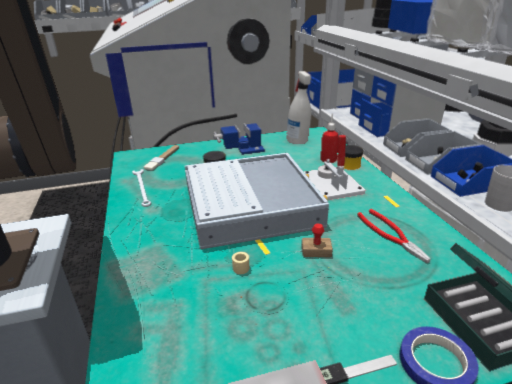

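The top view shows the box at columns 184-292, rows 143-248, with the cover at rows 193-247. The tin is at (160,215), the stamp at (316,165) and the bush at (320,224).

```bash
cat > h.py <<'E'
import numpy as np, cv2
from scipy.spatial.transform import Rotation as Ro
def cast(c,uv,z):
    K=np.array([[c["fx"],0,c["cx"]],[0,c["fy"],c["cy"]],[0,0,1]])
    p=cv2.undistortPoints(np.float64(uv).reshape(-1,1,2),K,np.array(c["dist"])).reshape(-1,2)
    d=np.c_[p,np.ones(len(p))]@c["R"]; o=-np.array(c["R"]).T@c["t"]
    return o+d*((z-o[2])/d[:,2])[:,None]
E
python3 - <<'E'
from h import *; from plant import ctrl
c=ctrl.read_camera("top"); im=c["image"]; print("cam",-c["R"].T@c["t"])
hsv=cv2.cvtColor(im,cv2.COLOR_RGB2HSV)
roi=np.zeros(im.shape[:2],np.uint8); roi[136:256,176:302]=1
for name,m,z in (("box",(hsv[...,1]<70),.065),("cover",(hsv[...,1]<70)&(hsv[...,2]>200),.069)):
    m=cv2.morphologyEx(m.astype(np.uint8)*roi,cv2.MORPH_CLOSE,np.ones((7,7)))
    m=cv2.morphologyEx(m,cv2.MORPH_OPEN,np.ones((9,9)))
    k=max(cv2.findContours(m,0,2)[0],key=cv2.contourArea)
    r=cv2.minAreaRect(k); b=cv2.boxPoints(r); print(name,r,b.tolist()); w=cast(c,b,z); print(w.round(4), w.mean(0).round(4))
    for i in range(4): e=w[(i+1)%4]-w[i]; print(np.hypot(*e[:2]).round(4), np.arctan2(e[1],e[0]).round(4))
cr=cv2.resize(im[130:260,140:340],None,fx=4,fy=4,interpolation=cv2.INTER_CUBIC); cv2.imwrite("pics/crop1.png",cr[:,:,::-1])
E
```

```text
cam [ 0.36011568 -0.00496789  1.3587268 ]
box ((236.5, 192.0), (112.0, 107.0), 90.0) [[183.0, 136.0], [290.0, 136.0], [290.0, 248.0], [183.0, 248.0]]
[[ 0.7601  0.211   0.065 ]
 [ 0.7542 -0.0873  0.065 ]
 [ 0.4452 -0.079   0.065 ]
 [ 0.4486  0.2064  0.065 ]] [0.602  0.0628 0.065 ]
0.2983 -1.5908
0.3091 3.1148
0.2855 1.5588
0.3115 0.0147
cover ((236.5, 220.5), (51.0, 107.0), 90.0) [[183.0, 195.0], [290.0, 195.0], [290.0, 246.0], [183.0, 246.0]]
[[ 0.5919  0.2073  0.069 ]
 [ 0.5874 -0.0824  0.069 ]
 [ 0.4502 -0.0789  0.069 ]
 [ 0.4537  0.2058  0.069 ]] [0.5208 0.0629 0.069 ]
0.2897 -1.5865
0.1372 3.1167
0.2847 1.5587
0.1383 0.011
```

View pics/crop1.png

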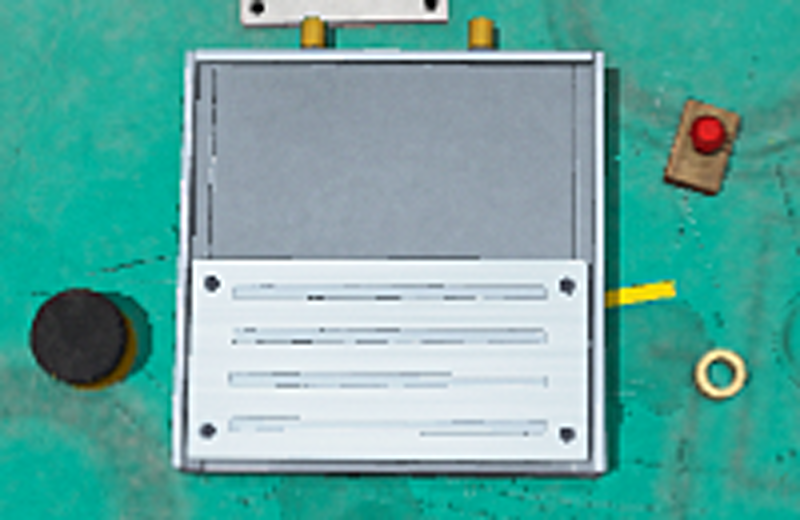

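The crop gives the cover corners at (192,261), (588,262), (588,460) and (188,459). The outer corners of the guides are at (188,52), (605,53), (604,471) and (177,469).

```bash
python3 - <<'E'
from h import *; from plant import ctrl
c=ctrl.read_camera("top")
f=lambda p:(np.array(p)+.5)/4-.5+np.array([140,130])
def show(n,p,z):
    w=cast(c,f(p),z); print(n,w.round(4).tolist(),w.mean(0).round(4))
    print([ (np.hypot(*(w[(i+1)%4]-w[i])[:2]).round(4), np.arctan2(*(w[(i+1)%4]-w[i])[1::-1]).round(4)) for i in range(4)])
show("cover",[(192,261),(588,262),(588,460),(188,459)],.069)
show("box",[(188,52),(605,53),(604,471),(177,469)],.065)
s=ctrl.get_state(); print(Ro.from_quat(s["tcp_rot"]).as_matrix().round(3))
E
```

```text
cover [[0.5921, 0.1946, 0.069], [0.5872, -0.0732, 0.069], [0.4541, -0.0701, 0.069], [0.458, 0.196, 0.069]] [0.5228 0.0618 0.069 ]
[(np.float64(0.2679), np.float64(-1.5891)), (np.float64(0.1332), np.float64(3.1178)), (np.float64(0.2661), np.float64(1.5561)), (np.float64(0.1341), np.float64(-0.0105))]
box [[0.7406, 0.2004, 0.065], [0.7343, -0.0891, 0.065], [0.4468, -0.0807, 0.065], [0.4516, 0.204, 0.065]] [0.5933 0.0586 0.065 ]
[(np.float64(0.2896), np.float64(-1.5926)), (np.float64(0.2876), np.float64(3.1124)), (np.float64(0.2848), np.float64(1.554)), (np.float64(0.289), np.float64(-0.0128))]
[[ 0.971  0.239 -0.   ]
 [ 0.239 -0.971  0.002]
 [ 0.    -0.001 -1.   ]]
```

>>> drive_tool(moves=[[[0, 0, 0.13], [0, 0, 0], 0], [[0, 0, 0.13], [0, 0, 0], 0], [[0, 0, 0], [0.045, -0.04, 0], 0], [[0, 0, 0], [0.045, -0.04, 0], 0], [[0, 0, 0], [0.045, -0.04, 0], 0]])

```text
time: 0.82
eef_pos: [0.2998, -0.5365, 0.2269]
tcp_rot: [1.0, -0.01, 0.0, -0.0]
contact_force: [-0.3, -0.2, -1.0]
opening: 0.0
finger_force: 0.0
```

>>> drive_tool(moves=[[[0, 0, 0], [0.045, -0.04, 0], 0], [[0, 0, 0], [0.045, -0.04, 0], 0], [[0, 0, 0], [0.03, -0.05, 0], 0], [[0, 0, 0], [0.02, -0.055, 0], 0], [[0, 0, 0], [0, -0.06, 0], 0]])

```text
time: 1.45
eef_pos: [0.4442, -0.2936, 0.2271]
tcp_rot: [1.0, -0.009, 0.0, -0.0]
contact_force: [0.6, -0.4, 1.1]
opening: 0.003
finger_force: 0.0
```

>>> drive_tool(moves=[[[0, 0, 0], [0, -0.06, 0.02], 0], [[0, 0, 0], [0, -0.06, 0.02], 0], [[0, 0, 0], [0, -0.06, 0.02], 0], [[0, 0, 0], [0, -0.06, 0.02], 0], [[0, 0, 0], [0, 0, 0], 0]])

```text
time: 2.08
eef_pos: [0.4456, -0.0542, 0.1459]
tcp_rot: [1.0, -0.006, -0.002, -0.001]
contact_force: [0.5, -0.5, -0.7]
opening: -0.0
finger_force: 0.0
```

>>> drive_tool(moves=[[[0, 0, 0], [-0.008, -0.057, 0], 0], [[0, 0, 0], [-0.006, -0.057, 0], 0], [[0, 0, 0], [0, 0, 0.03], 0], [[0, 0, 0], [0, 0, 0.02], 0], [[0, 0, 0], [0, 0, 0], 0]])

```text
time: 2.7
eef_pos: [0.4348, 0.0555, 0.0971]
tcp_rot: [1.0, -0.009, -0.002, -0.0]
contact_force: [0.5, 0.0, 0.3]
opening: 0.002
finger_force: 0.0
```

```bash
python3 - <<'E'
from plant import ctrl; import cv2
im=ctrl.read_camera("side")["image"][130:260,160:360]
cv2.imwrite("pics/side1.png",cv2.resize(im,None,fx=4,fy=4,interpolation=cv2.INTER_CUBIC)[:,:,::-1])
print(ctrl.get_state()["eef_pos"])
E
```

```text
[0.43577648 0.05534701 0.09822255]
```

View pics/side1.png

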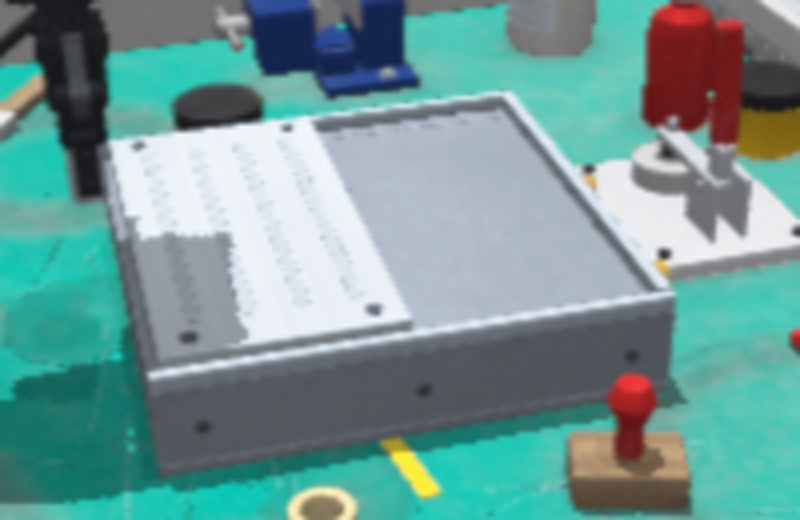

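The closed fingertips are at about crop (88,195), just in front of the cover's front edge. I'll go down 20 mm and push.

>>> drive_tool(moves=[[[0, 0, 0], [0, 0, 0.012], 0], [[0, 0, 0], [0, -0.005, 0.008], 0], [[0, 0, 0], [0.008, 0, 0], 0], [[0, 0, 0], [0.008, 0, 0], 0], [[0, 0, 0], [0.008, 0, 0], 0]])

```text
time: 3.38
eef_pos: [0.4609, 0.0605, 0.0786]
tcp_rot: [1.0, -0.009, 0.001, 0.0]
contact_force: [-0.2, 0.2, -0.7]
opening: 0.001
finger_force: 0.0
```

>>> drive_tool(moves=[[[0, 0, 0], [0.008, 0, 0], 0], [[0, 0, 0], [0.008, 0, 0], 0], [[0, 0, 0], [0.008, 0, 0], 0], [[0, 0, 0], [0.008, 0, 0], 0], [[0, 0, 0], [0.008, 0, 0], 0]])

```text
time: 4.0
eef_pos: [0.5003, 0.0598, 0.0782]
tcp_rot: [1.0, -0.009, -0.0, -0.0]
contact_force: [-0.2, -0.0, 0.0]
opening: 0.001
finger_force: 0.0
```

```bash
python3 - <<'E'
from plant import ctrl; import cv2
im=ctrl.read_camera("side")["image"][130:260,160:360]
cv2.imwrite("pics/side2.png",cv2.resize(im,None,fx=4,fy=4,interpolation=cv2.INTER_CUBIC)[:,:,::-1])
s=ctrl.get_state();print(s["eef_pos"],s["contact_force"])
E
```

```text
[0.50126856 0.05962802 0.078452  ] [-0.0285208  -0.56129655 -0.581031  ]
```

View pics/side2.png

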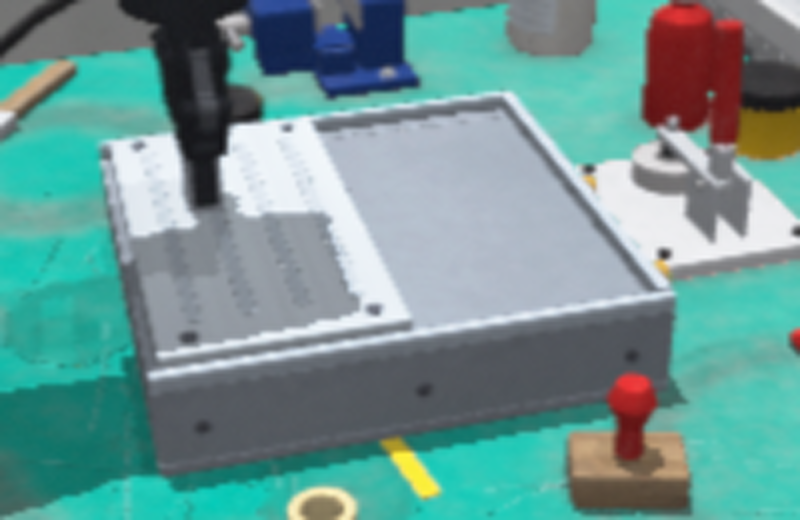

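```bash
python3 - <<'E'
from plant import ctrl; from h import *
c=ctrl.read_camera("side")
for z in (.06,.065,.07,.075,.08,.085,.09): print(z,cast(c,[(160+205/4,130+206/4)],z).round(4))
E
```

```text
0.06 [[0.5054 0.0988 0.06  ]]
0.065 [[0.5042 0.0894 0.065 ]]
0.07 [[0.503 0.08  0.07 ]]
0.075 [[0.5018 0.0707 0.075 ]]
0.08 [[0.5006 0.0613 0.08  ]]
0.085 [[0.4994 0.0519 0.085 ]]
0.09 [[0.4982 0.0425 0.09  ]]
```

The tip is passing over the cover, so it sits higher than the stated 17 mm offset implies. I'll find the real tip height by lowering gently onto the cover.

>>> drive_tool(moves=[[[0, 0, 0], [0, 0, 0.001], 0], [[0, 0, 0], [0, 0, 0.001], 0], [[0, 0, 0], [0, 0, 0.001], 0], [[0, 0, 0], [0, 0, 0.001], 0]])

```text
time: 4.6
eef_pos: [0.4996, 0.0598, 0.0741]
tcp_rot: [1.0, -0.009, -0.0, -0.0]
contact_force: [0.3, 0.2, -0.8]
opening: 0.006
finger_force: 0.0
```

>>> drive_tool(moves=[[[0, 0, 0], [0, 0, 0.001], 0], [[0, 0, 0], [0, 0, 0.001], 0], [[0, 0, 0], [0, 0, 0.001], 0]])

```text
time: 4.97
eef_pos: [0.4997, 0.0598, 0.0711]
tcp_rot: [1.0, -0.009, 0.0, -0.0]
contact_force: [-0.6, 0.5, -0.5]
opening: -0.001
finger_force: 0.0
```

>>> drive_tool(moves=[[[0, 0, 0], [0, 0, 0.001], 0], [[0, 0, 0], [0, 0, 0.001], 0], [[0, 0, 0], [0, 0, 0.001], 0]])

```text
time: 5.35
eef_pos: [0.4997, 0.0598, 0.0681]
tcp_rot: [1.0, -0.009, 0.0, 0.0]
contact_force: [-0.0, 0.3, 0.3]
opening: 0.001
finger_force: 0.0
```

>>> drive_tool(moves=[[[0, 0, 0], [0, 0, 0.001], 0], [[0, 0, 0], [0, 0, 0.001], 0], [[0, 0, 0], [0, 0, 0.001], 0]])

```text
time: 5.72
eef_pos: [0.4997, 0.0598, 0.0651]
tcp_rot: [1.0, -0.009, 0.0, -0.0]
contact_force: [-1.3, 0.5, 0.7]
opening: -0.0
finger_force: 0.0
```

```bash
python3 - <<'E'
from plant import ctrl; import cv2
im=ctrl.read_camera("side")["image"][130:230,160:300]
cv2.imwrite("pics/side3.png",cv2.resize(im,None,fx=5,fy=5,interpolation=cv2.INTER_CUBIC)[:,:,::-1])
s=ctrl.get_state();print(s["eef_pos"],s["contact_force"],s["opening"])
E
```

```text
[0.49968295 0.05979277 0.06502268] [-0.2236481  -0.14903794 -0.47383027] 0.0010688370934829735
```

View pics/side3.png

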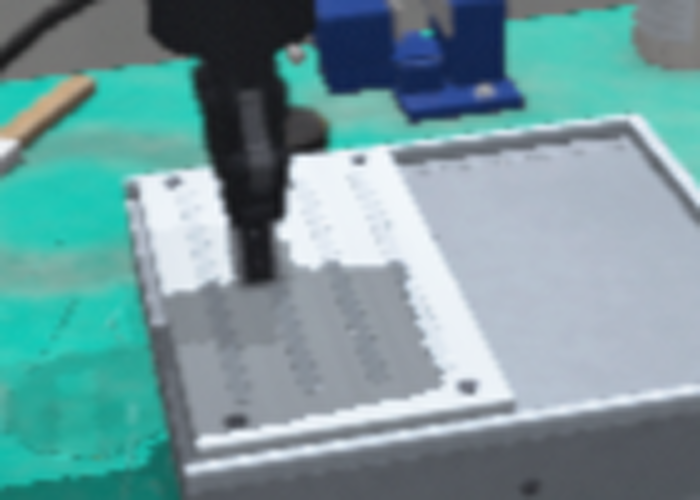

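The tip is at crop (258,282), very near the surface of the cover, with its shadow meeting it. I'll keep lowering in small steps.

>>> drive_tool(moves=[[[0, 0, 0], [0, 0, 0.001], 0], [[0, 0, 0], [0, 0, 0.001], 0]])

```text
time: 6.02
eef_pos: [0.4998, 0.0598, 0.0649]
tcp_rot: [1.0, -0.009, -0.001, 0.0]
contact_force: [-6.6, 0.2, 15.0]
opening: -0.004
finger_force: 7.4
```

>>> drive_tool(moves=[[[0, 0, 0], [0, 0, 0.001], 0], [[0, 0, 0], [0, 0, 0.001], 0]])

```text
time: 6.28
eef_pos: [0.4998, 0.0598, 0.0648]
tcp_rot: [1.0, -0.009, -0.002, 0.0]
contact_force: [-12.4, 0.2, 26.9]
opening: -0.003
finger_force: 13.0
```

```bash
python3 - <<'E'
from plant import ctrl; from h import *
c=ctrl.read_camera("side")
for z in (.06,.065,.07,.075): print(z,cast(c,[(160+258/5,130+282/5)],z).round(4))
E
```

```text
0.06 [[0.5019 0.0736 0.06  ]]
0.065 [[0.5008 0.0645 0.065 ]]
0.07 [[0.4996 0.0554 0.07  ]]
0.075 [[0.4984 0.0463 0.075 ]]
```

Contact came at TCP z = 0.065, so the tip is about 4 mm ahead of the TCP. I'll raise, go back and come in lower.

>>> drive_tool(moves=[[[0, 0, 0], [0, 0, -0.025], 0], [[0, 0, 0], [-0.034, 0, 0], 0], [[0, 0, 0], [-0.034, 0, 0], 0], [[0, 0, 0], [0, 0, 0.015], 0], [[0, 0, 0], [0, 0, 0], 0]])

```text
time: 6.95
eef_pos: [0.4313, 0.061, 0.0701]
tcp_rot: [1.0, -0.009, -0.001, -0.0]
contact_force: [-0.5, 0.5, 0.2]
opening: -0.002
finger_force: 0.0
```

>>> drive_tool(moves=[[[0, 0, 0], [0, 0, 0.013], 0], [[0, 0, 0], [0.006, 0, 0], 0], [[0, 0, 0], [0.006, 0, 0], 0], [[0, 0, 0], [0.006, 0, 0], 0], [[0, 0, 0], [0.006, 0, 0], 0]])

```text
time: 7.58
eef_pos: [0.4543, 0.0608, 0.058]
tcp_rot: [1.0, -0.009, -0.003, -0.0]
contact_force: [-5.6, 1.0, 3.8]
opening: 0.002
finger_force: 3.2
```

>>> drive_tool(moves=[[[0, 0, 0], [0.006, 0, 0], 0], [[0, 0, 0], [0.006, 0, 0], 0], [[0, 0, 0], [0.006, 0, 0], 0]])

```text
time: 7.95
eef_pos: [0.4723, 0.0605, 0.058]
tcp_rot: [1.0, -0.009, -0.003, -0.0]
contact_force: [-6.6, -0.0, 4.2]
opening: 0.003
finger_force: 3.2
```

>>> drive_tool(moves=[[[0, 0, 0], [0.01, 0, 0], 0], [[0, 0, 0], [0.01, 0, 0], 0], [[0, 0, 0], [0.01, 0, 0], 0], [[0, 0, 0], [0.01, 0, 0], 0], [[0, 0, 0], [0.01, 0, 0], 0]])

```text
time: 8.57
eef_pos: [0.5225, 0.0596, 0.0579]
tcp_rot: [1.0, -0.009, -0.003, -0.0]
contact_force: [-5.8, -0.7, 4.0]
opening: 0.002
finger_force: 3.0
```

>>> drive_tool(moves=[[[0, 0, 0], [0.01, 0, 0], 0], [[0, 0, 0], [0.01, 0, 0], 0], [[0, 0, 0], [0.01, 0, 0], 0], [[0, 0, 0], [0.01, 0, 0], 0]])

```text
time: 9.07
eef_pos: [0.5625, 0.0588, 0.0579]
tcp_rot: [1.0, -0.009, -0.003, -0.0]
contact_force: [-5.8, -0.2, 4.3]
opening: 0.001
finger_force: 3.0
```

>>> drive_tool(moves=[[[0, 0, 0], [0.006, 0, 0], 0], [[0, 0, 0], [0.005, 0, 0], 0]])

```text
time: 9.32
eef_pos: [0.5738, 0.0585, 0.0578]
tcp_rot: [1.0, -0.009, -0.002, -0.0]
contact_force: [-5.0, -0.9, 3.1]
opening: -0.001
finger_force: 2.8
```

>>> drive_tool(moves=[[[0, 0, 0], [0.004, 0, 0], 0], [[0, 0, 0], [0.003, 0, 0], 0]])

```text
time: 9.57
eef_pos: [0.5811, 0.0584, 0.0579]
tcp_rot: [1.0, -0.009, -0.001, -0.0]
contact_force: [-5.0, -0.6, 2.2]
opening: -0.001
finger_force: 2.5
```

>>> drive_tool(moves=[[[0, 0, 0], [0.003, 0, 0], 0], [[0, 0, 0], [0.002, 0, 0], 0]])

```text
time: 9.82
eef_pos: [0.583, 0.0589, 0.0578]
tcp_rot: [1.0, -0.009, -0.006, -0.001]
contact_force: [-15.7, 1.7, 11.8]
opening: -0.002
finger_force: 7.9
```

The cover has reached the stop. I'll back off, rise and look.

>>> drive_tool(moves=[[[0, 0, 0], [-0.03, 0, 0], 0], [[0, 0, 0], [-0.02, 0, -0.05], 0], [[0, 0, 0], [-0.03, 0, -0.05], 0], [[0, 0, 0], [-0.03, 0, -0.05], 0], [[0, 0, 0], [0, 0, 0], 0]])

```text
time: 10.45
eef_pos: [0.4797, 0.0601, 0.2144]
tcp_rot: [1.0, -0.009, 0.007, 0.0]
contact_force: [1.1, 0.5, -0.4]
opening: -0.0
finger_force: 0.0
```

```bash
python3 - <<'E'
from plant import ctrl; import cv2, numpy as np
f=lambda a:cv2.resize(a,None,fx=3,fy=3,interpolation=cv2.INTER_CUBIC)
a=f(ctrl.read_camera("top")["image"][135:255,175:305]); b=ctrl.read_camera("wrist")["image"]
o=np.zeros((600,800,3),np.uint8); o[:360,:390]=a; o[:384,400:]=b[:,56:456]; 
o[384:,:]=cv2.resize(ctrl.read_camera("side")["image"][140:240,180:340],(346,216)).repeat(1,0)[:, :] if 0 else o[384:,:]
cv2.imwrite("pics/open.png",o[:,:,::-1]); print(ctrl.get_state()["eef_pos"])
E
```

```text
[0.47783743 0.06012767 0.20929068]
```

View pics/open.png

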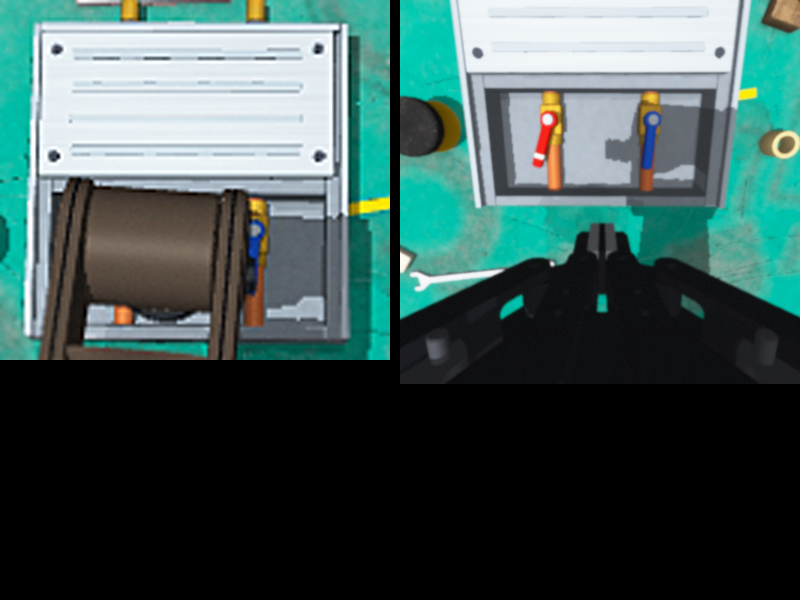

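The cover is fully back. In the wrist view (columns minus 344) the red pivot is at about (203,119) with its tip at (195,164), and the blue pivot is at about (309,118).

```bash
python3 - <<'E'
from plant import ctrl; from h import *
c=ctrl.read_camera("wrist"); im=c["image"]; hsv=cv2.cvtColor(im,cv2.COLOR_RGB2HSV).astype(int)
P=lambda n,uv,z:print(n,cast(c,uv,z).round(4).tolist())
P("pivots red,blue",[(203.5,119),(308.5,119)],.046)
h,s,v=hsv[...,0],hsv[...,1],hsv[...,2]
for n,m in(("red",((h<5)|(h>174))&(s>170)&(v>100)),("blue",(h>105)&(h<130)&(s>110))):
    m=m.astype(np.uint8); m[:85]=0; m[195:]=0; m[:,:130]=0; m[:,360:]=0
    ys,xs=np.nonzero(m); print(n,len(xs)); k=np.c_[xs,ys]
    r=cv2.minAreaRect(k.astype(np.float32)); P(n+" rect",cv2.boxPoints(r),.044)
P("red tip",[(195,165)],.044)
P("pocket corners",[(141,90),(357,92),(359,188),(143,187)],.055)
P("cover front",[(125,70),(389,71)],.069)
E
```

```text
pivots red,blue [[0.5486, 0.1205, 0.046], [0.5464, 0.0022, 0.046]]
red 397
red rect [[0.4978, 0.1427, 0.044], [0.5594, 0.1266, 0.044], [0.5562, 0.1093, 0.044], [0.4942, 0.1245, 0.044]]
blue 556
blue rect [[0.492, 0.0133, 0.044], [0.5571, 0.0102, 0.044], [0.5556, -0.0081, 0.044], [0.4903, -0.006, 0.044]]
red tip [[0.4964, 0.1346, 0.044]]
pocket corners [[0.5792, 0.183, 0.055], [0.573, -0.0469, 0.055], [0.4675, -0.0574, 0.055], [0.4733, 0.1946, 0.055]]
cover front [[0.5964, 0.1907, 0.069], [0.5907, -0.0723, 0.069]]
```

>>> drive_tool(moves=[[[0, 0, 0], [0.021, -0.046, 0], 0], [[0, 0, 0], [0, 0, 0.05], 0], [[0, 0, 0], [0, 0, 0.05], 0], [[0, 0, 0], [0, 0, 0.03], 0], [[0, 0, 0], [0, 0, 0], 0]])

```text
time: 11.22
eef_pos: [0.4954, 0.1057, 0.0733]
tcp_rot: [1.0, -0.009, -0.005, 0.0]
contact_force: [0.8, -0.4, 0.3]
opening: 0.002
finger_force: 0.0
```

>>> drive_tool(moves=[[[0, 0, 0], [0.003, 0, 0.02], 0], [[0, 0, 0], [0, 0, 0.02], 0], [[0, 0, 0], [0, 0, 0], 0]])

```text
time: 11.6
eef_pos: [0.5012, 0.1057, 0.0375]
tcp_rot: [1.0, -0.009, -0.001, 0.0]
contact_force: [0.4, -0.4, -0.1]
opening: -0.001
finger_force: 0.0
```

>>> drive_tool(moves=[[[0, 0, 0], [0, 0, 0.006], 0], [[0, 0, 0], [0.002, -0.006, 0], 0], [[0, 0, 0], [0, -0.006, 0], 0], [[0, 0, 0], [0, -0.006, 0], 0]])

```text
time: 12.1
eef_pos: [0.5054, 0.1236, 0.0333]
tcp_rot: [1.0, -0.009, 0.002, 0.001]
contact_force: [2.5, -5.1, 0.9]
opening: -0.003
finger_force: 3.1
```

>>> drive_tool(moves=[[[0, 0, 0], [0, -0.006, 0], 0], [[0, 0, 0], [0.003, -0.007, 0], 0]])

```text
time: 12.35
eef_pos: [0.5083, 0.1363, 0.0331]
tcp_rot: [1.0, -0.009, 0.001, 0.001]
contact_force: [0.6, -5.5, 2.1]
opening: -0.0
finger_force: 2.9
```

>>> drive_tool(moves=[[[0, 0, 0], [0.004, -0.007, 0], 0], [[0, 0, 0], [0.005, -0.007, 0], 0], [[0, 0, 0], [0.005, -0.005, 0], 0]])

```text
time: 12.72
eef_pos: [0.5205, 0.156, 0.0314]
tcp_rot: [1.0, -0.009, -0.001, 0.0]
contact_force: [-1.9, -2.7, 0.1]
opening: 0.002
finger_force: 1.2
```

>>> drive_tool(moves=[[[0, 0, 0], [0.005, -0.004, 0], 0], [[0, 0, 0], [0.005, -0.003, 0], 0]])

```text
time: 12.98
eef_pos: [0.5312, 0.1627, 0.0316]
tcp_rot: [1.0, -0.009, -0.001, -0.0]
contact_force: [-2.4, -1.9, -1.0]
opening: -0.0
finger_force: 1.1
```

>>> drive_tool(moves=[[[0, 0, 0], [0.004, 0, 0], 0], [[0, 0, 0], [0.003, 0, 0], 0]])

```text
time: 13.22
eef_pos: [0.5342, 0.1631, 0.0315]
tcp_rot: [1.0, -0.009, -0.007, -0.001]
contact_force: [-15.9, 2.1, 11.0]
opening: -0.001
finger_force: 8.5
```

>>> drive_tool(moves=[[[0, 0, 0], [0.003, 0, 0], 0], [[0, 0, 0], [0.002, 0, 0], 0]])

```text
time: 13.48
eef_pos: [0.5344, 0.1632, 0.0314]
tcp_rot: [1.0, -0.009, -0.013, -0.0]
contact_force: [-27.9, 1.2, 21.2]
opening: -0.005
finger_force: 14.2
```

The handle is on its stop. I'll back off, rise and check.

>>> drive_tool(moves=[[[0, 0, 0], [-0.02, 0.003, 0], 0], [[0, 0, 0], [0, 0, -0.05], 0], [[0, 0, 0], [0, 0, -0.06], 0], [[0, 0, 0], [-0.05, 0.03, -0.06], 0], [[0, 0, 0], [-0.02, 0.05, 0], 0]])

```text
time: 14.1
eef_pos: [0.4681, 0.0886, 0.1932]
tcp_rot: [1.0, -0.007, 0.007, -0.0]
contact_force: [1.2, -1.3, -0.4]
opening: 0.003
finger_force: 0.0
```

>>> drive_tool(moves=[[[0, 0, 0], [0, 0.06, 0], 0], [[0, 0, 0], [0, 0.06, 0], 0], [[0, 0, 0], [0, 0.06, 0], 0], [[0, 0, 0], [0, 0.06, 0], 0], [[0, 0, 0], [0, 0, 0], 0]])

```text
time: 14.72
eef_pos: [0.4616, -0.156, 0.1883]
tcp_rot: [1.0, -0.012, 0.002, 0.001]
contact_force: [0.7, 0.1, 0.1]
opening: -0.002
finger_force: 0.0
```

```bash
python3 - <<'E'
from plant import ctrl; import cv2
cv2.imwrite("pics/end.png",cv2.resize(ctrl.read_camera("top")["image"][130:260,140:340],None,fx=4,fy=4,interpolation=cv2.INTER_CUBIC)[:,:,::-1]); s=ctrl.get_state(); print(s["eef_pos"],s["contact_force"])
E
```

```text
[ 0.46134991 -0.15392123  0.18787173] [0.15529528 0.45028512 0.4298143 ]
```

View pics/end.png

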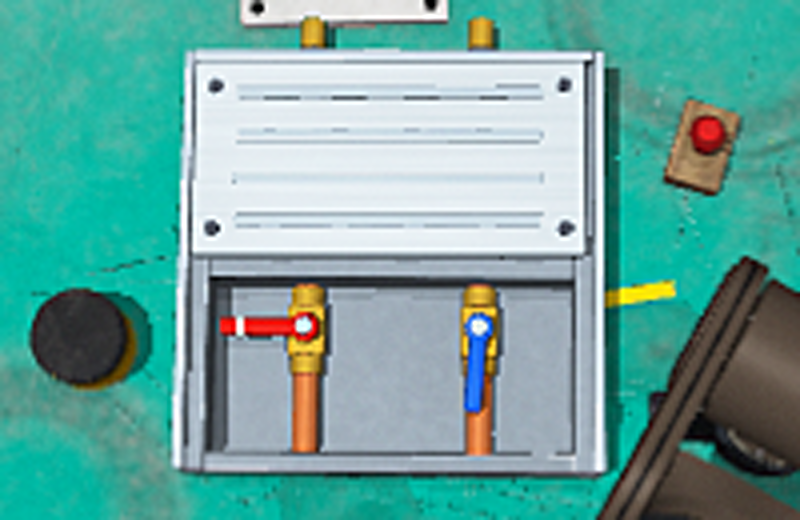

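The red lever now points left, from (305,325) to (222,325), so it is fully shut. The cover is at the stop, the blue lever still points to the front, and the tin, stamp and yellow mark are where they were.

```bash
python3 -c "
from plant import ctrl
print(ctrl.sign_off())"
```

```text
the job is handed in; nothing more can be done
None
```

The job is handed in: the cover is slid back to its stop with the pocket fully open, the red valve is pushed shut against its stop, and the blue handle, tin and stamp look unmoved; the arm hid the brass bush in the last picture. On the way, a first pass ran above the cover because the fingertips sat higher than stated, and I then pressed on the cover's top with up to about 27 N to find their height.

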